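Sort the turned parts at the wood-turner's bench

ROBOT

A 6-joint arm with a two-finger parallel gripper is mounted at the origin on the work surface. World frame = base frame: x ahead of the robot, y to its left, z up, the work surface at z = 0. Lengths are in m, angles in degrees, forces in N, time in s.
With the tool pointing down it reaches from about 0.35 to 0.8 m from the base axis. Payload 7.3 kg.
Tool frame: the origin (TCP) lies at the very end of the fingers, on their centre line; the grasp point (between the pads) lies 19 mm behind it; y points along the fingers, z is the direction in which the jaws open and shut, and the axes are right-handed (so a half turn about y gives the same grasp; the last joint's range is limited). The gripper opens to 85 mm and grips with 20 to 120 N. Pads are 22 mm wide; open, the fingers measure 114 mm over their backs; the gripper's body (76 mm by 85 mm) begins 54 mm behind the grasp point. The pads swing forward as they close: fully open they stand 13 mm farther back than shut.
Start: joints at [-8.365, 19.595, 87.324, -0, 73.075, -8.365], TCP at [0.525, 0, 0.231] pointing down, gripper open.
Joint ranges: [-145.02, 145.02], [-44.19, 115.74], [2.07, 154.8], [-57.11, 237.11], [16.16, 152.29], [-177.93, 177.93]. Speed limits (degrees/s): [147.25, 147.25, 180, 180, 180, 180].

INTERFACE

Orientations are given as [roll, pitch, yaw] about the fixed x, y, z axes, in that order (R = Rz(yaw) Ry(pitch) Rx(roll)).
In Python, from station import bot gives the robot as it stands.
- The arm moves only by the tool apply_moves, never from a script. Its arguments are lists of equal length, an entry for each row: "gripper": the gripper's target within -1 to 1 (fully open at 1, half-way at 0, shut at -1); "xyz": the shift along the tool's x, y, z in cm, a list of three; "turn": the turn, a rotation vector about the tool's x, y, z in degrees, a list of three. In form: {"gripper": [gripper, ...], "xyz": [[dx, dy, dz], ...], "turn": [[wx, wy, wz], ...]}. A call has 1 to 20 rows; each row shifts and turns the commanded pose from where the row before left it, along the tool's axes as they then stand; what a row does not reach is not made up. A row lasts 1/12 s, in which the tool goes at most 41.7 mm and 7.16 degrees, less where a joint would pass 70% of its speed; a pose out of reach is approached as far as the arm can. A call is refused whole if a number of a shift passes 4.17 or a number of a turn 7.16, either way. A call with a gripper value outside its range is refused whole. The fingers move at their own pace and stop on an object; the grip force is fixed at half the most. Time passes only in rows, so rows that do not move let the fingers close. It gives the time, the measured TCP pose, the force and the opening at its end, in the units of the state.
- bot.read_state(): the state, without advancing time (a new reading comes with each control period).
- bot.camera(name): name is "scene" or "side" or "wrist"; returns the picture (400x640x3 uint8, blue, green, red); there is no depth.
- bot.camera_model(name): a dict with "K" (3x3 intrinsics, pixels), "extrinsics" (4x4, takes a point from camera to world coordinates); the wrist camera has in their place "T_tool_cam" (4x4, takes a point from camera to tool coordinates, whose origin is the TCP and whose axes are the tool frame's). Camera axes: x right, y down, z forward; pixel columns grow to the right and rows downward; lengths in m; the calibration is good to about 2 mm. The wrist camera is an equidistant fisheye: a pixel r from the principal point sees the ray r / f radians off the axis. A picture is of the moment at which its call begins: read the wrist's pose just before it. camera_model takes no time and is no camera call.
- bot.sign_off(): hands the job in, once; it reports no verdict.
The state is a dict: "time_s": time; "q": joint angles; "qvel": joint speeds; "joint_torque": joint torques, N m; "ee_pos": TCP position; "eef_rot": TCP orientation; "wrist_force": force on the tool from outside, world axes, zero at the start; "torque": the same for the moment, N m; "finger_gap": opening from 0.0 (shut) to 1.0 (fully open).
Only numpy, scipy, OpenCV 4.12 (cv2) and the standard library are available. Lean on these libraries where they do the work, as an engineer would, in place of code of your own. Each camera call takes 0.05 s, during which the arm holds its last target.

TASK

Sort the five freshly turned wooden parts on the bench into their trays: stand both bun feet in the square tray, stand both small drawer knobs in the round dish, and lay the spindle lengthwise in the long narrow trough. Every part must rest wholly inside its tray on the tray's floor, feet and knobs upright as they are now, and the wax jar and the sanding block must be left where they are.

Things in the scene. Friction and masses are not known exactly. Their poses are not given: they have to be found in the camera images.
- foot_a: Bun foot of pale bare wood: a squat turned drum, 52 mm across at its widest (straight sides from 12 to 25 mm above its underside), 38 mm high, flat underside 36 mm across, 60 g or so; starts upright on the bench. Origin at the centre of its underside, z up along its axis. The two bun feet are alike.
- foot_b: Bun foot of pale bare wood: a squat turned drum, 52 mm across at its widest (straight sides from 12 to 25 mm above its underside), 38 mm high, flat underside 36 mm across, 60 g or so; starts upright on the bench. Origin at the centre of its underside, z up along its axis. The two bun feet are alike.
- knob_a: Drawer knob of pale bare wood: a turned mushroom, 38 mm high; head 34 mm across with straight sides from 21 to 32 mm above its underside, neck 16 mm, round flange 26 mm across at the bottom; 30 g or so; starts upright on the bench, head up. Origin at the centre of its underside, z up along its axis. The two knobs are alike.
- knob_b: Drawer knob of pale bare wood: a turned mushroom, 38 mm high; head 34 mm across with straight sides from 21 to 32 mm above its underside, neck 16 mm, round flange 26 mm across at the bottom; 30 g or so; starts upright on the bench, head up. Origin at the centre of its underside, z up along its axis. The two knobs are alike.
- spindle: Spindle of pale bare wood lying on the bench: 120 mm long, with 24 mm square blocks at both ends (19 mm long) and in the middle (30 mm long; grip here, across the spindle) and thinner turned beads between them; 45 g or so. Origin at its middle, on its axis, 12 mm above what it lies on; x along its length, y level across it, z up; both ends alike.
- square_tray: Square open tray of grey-painted metal, fixed to the bench: 145 x 145 mm outside, walls 6 mm thick, so 133 x 133 mm inside; rim 15 mm above the bench, floor 6 mm above the bench. Holds the two bun feet. Origin at the centre of its underside, at bench height; x and y along its sides, z up.
- trough: Long narrow open trough of grey-painted metal, fixed to the bench: 170 x 90 mm outside, walls 5 mm thick, so 160 x 80 mm inside; rim 15 mm above the bench, floor 5 mm above the bench. Holds the spindle. Origin at the centre of its underside, at bench height; x along its length, y across it, z up.
- dish: Round open dish of grey-painted metal, fixed to the bench: 148 mm across outside, wall 8 mm thick, so about 130 mm across inside; rim 15 mm above the bench, floor 5 mm above the bench. Holds the two drawer knobs. Origin at the centre of its underside, at bench height; z up.
- wax_jar: Loose amber glass jar of wax with a pale paper label and a metal cap, 48 mm across and 55 mm high, standing on the bench; leave it alone. Origin at the centre of its underside, z up.
- sanding_block: Loose cork sanding block, 38 x 68 mm and 26 mm high, lying on the bench; leave it alone. Origin at the centre of its underside, x along its 38 mm side, y along its 68 mm side, z up.
There are look-alikes about, which are no part of the job. Leave any red look-alike of the knob_a alone. What is shaped like the foot_b but turquoise is not meant.

How it is judged (in metres and radians):
At the end, for the whole second after the job is handed in: At rest, released, on the tray floors: feet upright (0.12 rad) in the square tray, within 42 mm of its centre along each side; knobs upright (0.12 rad) in the dish, within 54 mm of its centre; spindle in the trough, within 22 mm lengthwise and 30 mm across of its centre, 0.26 rad of parallel (x of foot_a in the frame of square_tray between -0.042 and 0.042 m and y of foot_a in the frame of square_tray between -0.042 and 0.042 m and z of each of foot_a, foot_b in the frame of square_tray below 0.011 m and angle between each of foot_a, foot_b, knob_a, knob_b's own z axis and vertical below 0.12 rad and x of foot_b in the frame of square_tray between -0.042 and 0.042 m and y of foot_b in the frame of square_tray between -0.042 and 0.042 m and horizontal distance between each of knob_a, knob_b and dish below 0.054 m and z of each of knob_a, knob_b in the frame of dish below 0.009 m and x of spindle in the frame of trough between -0.022 and 0.022 m and y of spindle in the frame of trough between -0.03 and 0.03 m and z of spindle in the frame of trough below 0.0205 m and angle between the x axis of spindle and the x axis of trough, either way round below 0.26 rad and linear speed of each of foot_a, foot_b, knob_a, knob_b, spindle below 0.02 m/s and angular speed of each of foot_a, foot_b, knob_a, knob_b, spindle below 0.2 rad/s); the robot touches nothing.
It fails at once if the wax jar is shifted by more than 20 mm or tipped (distance of wax_jar from where it was at the start of the episode above 0.02 m or angle between wax_jar's own z axis and vertical above 0.3 rad).
It fails at once if the sanding block is shifted by more than 20 mm or tipped (distance of sanding_block from where it was at the start of the episode above 0.02 m or angle between sanding_block's own z axis and vertical above 0.3 rad).
It also fails if it takes over 128 s, if anything falls off the work surface, if the arm or the gripper's body presses on something with over 40 N, if the wrist force passes 120 N, or if a joint passes its speed limit or range.

## Working session

There is one attempt and no reset: what is moved stays moved. The work goes in short steps, Python scripts to look and compute and a tool call to move; the robot and the scene stay as the last step left them, time stands still between calls to the robot, and variables do not carry over. Pictures are saved under pics/ and viewed, and the job is handed in when it is done.

Besides the shell and the picture viewer there is one more tool, called after "Call:" as name(argument=value, ...), one argument or row to a line, values as JSON. apply_moves: Moves the arm, as the interface text tells. Its arguments: {"type":"object","properties":{"gripper":{"type":"array","items":{"type":"number"}},"xyz":{"type":"array","items":{"type":"array","items":{"type":"number"}}},"turn":{"type":"array","items":{"type":"array","items":{"type":"number"}}}},"required":["gripper","xyz","turn"]}

```bash
mkdir -p pics; ls
python3 - <<'E'
from station import bot
import cv2,numpy as np
np.set_printoptions(precision=4,suppress=True)
s=bot.read_state(); print(s)
for n in ["scene","side","wrist"]:
    cv2.imwrite(f"pics/{n}0.png",bot.camera(n)); print(n,bot.camera_model(n))
E
```

```text
pics
{'time_s': 0.0, 'q': array([-8.3645, 19.6367, 87.376 ,  0.0006, 73.0744, -8.3637]), 'qvel': array([-0.0117,  0.0377,  0.0864, -0.0982,  0.0509,  0.0342]), 'joint_torque': array([  0.0006, -43.3677, -24.6006,  -0.0001,   0.0078,  -0.    ]), 'ee_pos': array([0.5246, 0.0001, 0.2306]), 'eef_rot': array([-90.0861,   0.0132, -90.001 ]), 'wrist_force': array([ 0.1467,  0.7994, -0.2855]), 'torque': array([ 0.0038, -0.0235,  0.0507]), 'finger_gap': 1.0008294719170798}
scene {'K': array([[447.318 ,   0.    , 318.4957],
       [  0.    , 447.318 , 204.002 ],
       [  0.    ,   0.    ,   1.    ]]), 'extrinsics': array([[ 0.8385,  0.4092, -0.3599,  1.0086],
       [ 0.5447, -0.6084,  0.5772, -0.658 ],
       [ 0.0172, -0.68  , -0.733 ,  0.8637],
       [ 0.    ,  0.    ,  0.    ,  1.    ]])}
side {'K': array([[415.8415,   0.    , 321.5204],
       [  0.    , 415.8415, 200.4179],
       [  0.    ,   0.    ,   1.    ]]), 'extrinsics': array([[-0.7539, -0.3776,  0.5376,  0.0834],
       [-0.6568,  0.4169, -0.6283,  0.6115],
       [ 0.0131, -0.8268, -0.5624,  0.5903],
       [ 0.    ,  0.    ,  0.    ,  1.    ]])}
wrist {'K': array([[309.7069,   0.    , 320.5287],
       [  0.    , 309.7069, 202.8604],
       [  0.    ,   0.    ,   1.    ]]), 'T_tool_cam': array([[-0.0004,  0.9517,  0.3071, -0.0786],
       [ 0.0019, -0.3071,  0.9517, -0.142 ],
       [ 1.    ,  0.001 , -0.0016, -0.0003],
       [ 0.    ,  0.    ,  0.    ,  1.    ]])}
```

View pics/scene0.png

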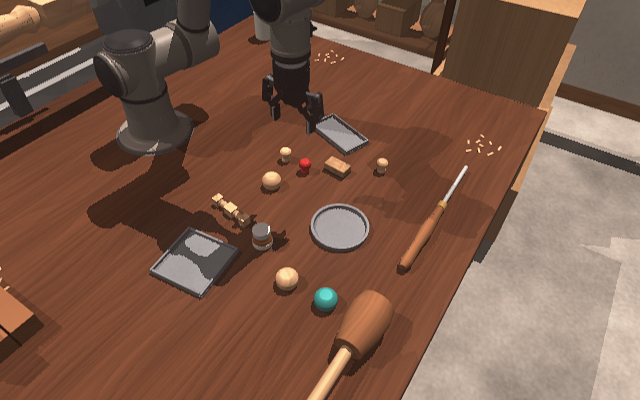

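View pics/side0.png

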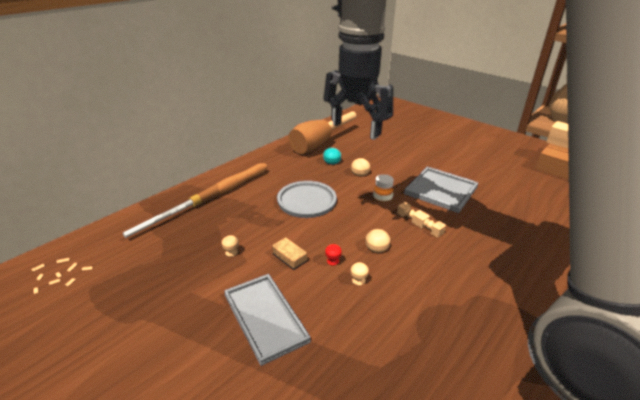

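View pics/wrist0.png

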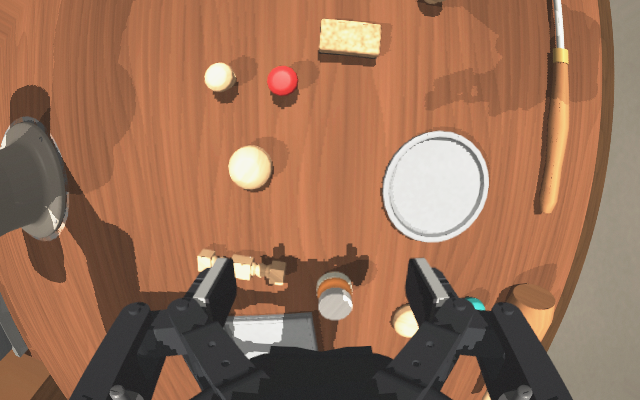

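The scene shows feet at about (271,181) and (287,279), and knobs at (286,153) and (382,164). The spindle is at (232,210), the square tray (195,262), the dish (340,227) and the trough (341,134). The look-alikes are the red one at (305,165) and the turquoise one at (325,299). Next I'll measure with masks and rays.

```bash
cat > h.py <<'E'
import cv2,numpy as np
from scipy.spatial.transform import Rotation as R
np.set_printoptions(precision=4,suppress=True)
import json
def ray(m,uv):
    K=m["K"];E=m["extrinsics"]
    d=np.linalg.inv(K)@np.array([uv[0],uv[1],1.]); d=E[:3,:3]@d
    return E[:3,3],d/np.linalg.norm(d)
def plane(m,uv,z):
    o,d=ray(m,uv); return o+d*(z-o[2])/d[2]
def wray(m,pos,rot,uv):
    K=m["K"];T=m["T_tool_cam"]
    x=(uv[0]-K[0,2])/K[0,0];y=(uv[1]-K[1,2])/K[1,1];r=np.hypot(x,y)
    d=np.array([np.sin(r)*x/r,np.sin(r)*y/r,np.cos(r)]) if r>1e-9 else np.array([0,0,1.])
    Rt=R.from_euler('xyz',rot,degrees=True).as_matrix()
    return Rt@T[:3,3]+pos, Rt@T[:3,:3]@d
def wplane(m,pos,rot,uv,z):
    o,d=wray(m,pos,rot,uv); return o+d*(z-o[2])/d[2]
def tri(rays):
    A=np.zeros((3,3));b=np.zeros(3)
    for o,d in rays:
        P=np.eye(3)-np.outer(d,d);A+=P;b+=P@o
    p=np.linalg.solve(A,b); return p,[np.linalg.norm((np.eye(3)-np.outer(d,d))@(p-o)) for o,d in rays]
def blobs(mask,amin):
    n,l,s,c=cv2.connectedComponentsWithStats(mask.astype(np.uint8),connectivity=8)
    return [(s[i],c[i],l==i) for i in range(1,n) if s[i][4]>=amin]
E
python3 - <<'E'
from h import *
for n in["scene","side","wrist"]:
    im=cv2.imread(f"pics/{n}0.png");h=cv2.cvtColor(im,cv2.COLOR_BGR2HSV).astype(int)
    H,S,V=h[...,0],h[...,1],h[...,2]
    m=(H>=10)&(H<=32)&(S<165)&(S>30)&(V>140)
    if n=='wrist': m=(H>=10)&(H<=32)&(S<130)&(S>15)&(V>140)
    print(n)
    for s,c,_ in blobs(m,25): print(' ',s[:5],c)
    g=(S<70)&(V>60)
    if n=='scene': g[:,:]&=True
    for s,c,_ in blobs(g,400): print('  grey',s[:5],c)
    cv2.imwrite(f"pics/{n}_m.png",m*255)
im=cv2.imread("pics/scene0.png");cv2.imwrite("pics/sc_crop.png",cv2.resize(im[110:320,140:410],None,fx=2.9,fy=2.8,interpolation=cv2.INTER_NEAREST))
E
```

```text
scene
  [28  0 28  6 88] [41.3636  1.4773]
  [501   0  86  18 826] [554.0569   5.7288]
  [  0   5  40  28 616] [17.5195 16.5049]
  [347   5   9   7  31] [351.2903   8.0968]
  [410  16  12  15  65] [416.5385  25.3231]
  [ 311   20  122   53 1718] [372.9104  47.1118]
  [448  25   6  13  34] [450.3529  30.5882]
  [150  27  24  22 328] [161.9146  36.1677]
  [  401    43   239   357 46421] [551.3383 277.1585]
  [100  53  15  15  47] [108.2979  59.4043]
  [433  59  13  18  87] [439.3563  68.4713]
  [119 120   9  13  52] [123.2692 126.0577]
  [475 139   9   8  31] [479.0645 142.5806]
  [149 142   9   9  34] [153.7059 146.8235]
  [280 147  11   8  76] [285.  150.5]
  [325 156  26  17 230] [337.3087 163.7696]
  [377 158  11   8  76] [382.2105 161.5   ]
  [262 171  19  14 214] [270.8879 177.8692]
  [212 193  27  24 220] [225.7409 203.7364]
  [400 200  47  66 626] [421.8658 233.8994]
  [276 267  23  20 356] [286.5393 276.2275]
  [  0 286  34  47 882] [ 11.7109 310.7993]
  [ 338  290   53   59 1776] [363.9212 316.7618]
  [  0 329   7  12  54] [  2.1667 334.4259]
  [306 348  45  52 799] [329.7897
[... 8381 characters left out ...]
02] [610.4781 249.0425]
  grey [205  63  25  24 447] [216.4072  74.5884]
  grey [   0  116   69  125 6796] [ 31.3926 181.1059]
  grey [ 382  131  107  111 9336] [435.1109 186.1352]
  grey [229 147  35  37 991] [245.8274 165.4601]
  grey [188 257  40  50 683] [207.5198 281.552 ]
  grey [414 258  36  49 664] [433.4849 281.9157]
  grey [318 288  35  33 897] [334.7213 303.7536]
  grey [  0 293  28  67 927] [  9.2427 333.4337]
  grey [ 153  312   73   88 1040] [182.9894 350.8212]
  grey [ 223  312   96   48 3139] [270.9544 332.2523]
  grey [416 313  70  87 917] [456.2192 351.867 ][ WARN:0@0.983] global loadsave.cpp:1063 imwrite_ Unsupported depth image for selected encoder is fallbacked to CV_8U.
```

View pics/sc_crop.png

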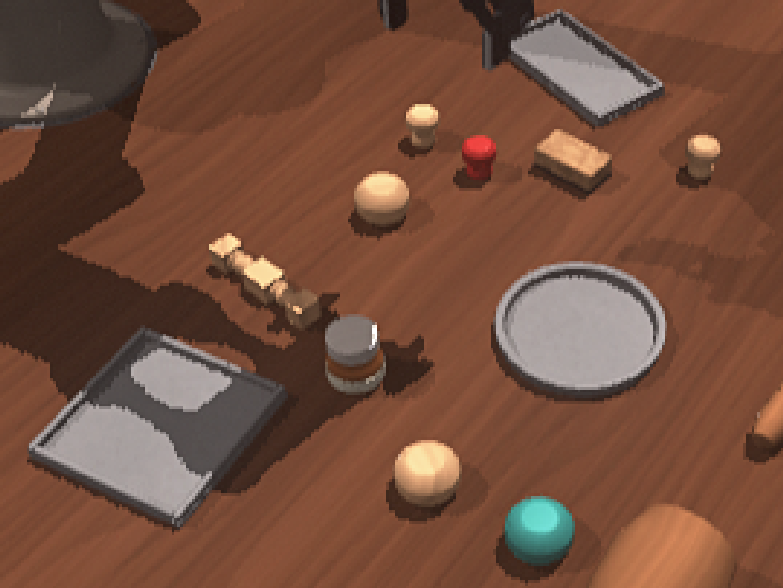

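Run:
```python
import cv2
im=cv2.imread("pics/side0.png");cv2.imwrite("pics/si_crop.png",cv2.resize(im[140:370,215:485],None,fx=2.9,fy=2.6,interpolation=cv2.INTER_NEAREST))
```

```text
(no output)
```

View pics/si_crop.png

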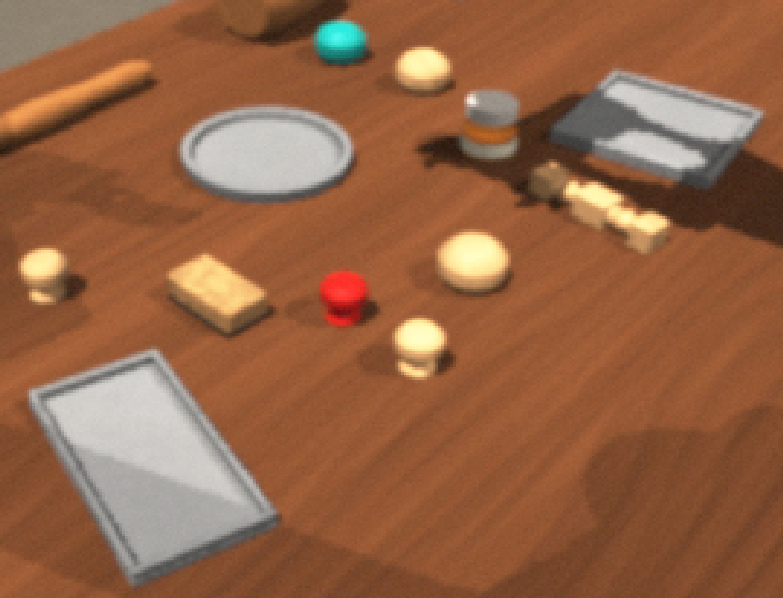

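Run:
```python
from station import bot
from h import *
ms=bot.camera_model("scene");md=bot.camera_model("side")
S=lambda x,y:(140+x/2.9-.3,110+y/2.8-.3)
D=lambda x,y:(215+x/2.9-.3,140+y/2.6-.3)
P={'foot1':((382,197.5),(473.5,262)),'foot2':((427.5,473.5),(423.5,70)),'knob1':((422,125.5),(419.5,347)),'knob2':((703.5,157),(44,275.5)),
'spm':((264,280),(597,204)),'sp_e1':((225,254),(647,232)),'sp_e2':((302,308),(549,181)),'jar':((355,354),(491,124)),'block':((573,160),(218,294)),'red':((479,158),(344,298)),'turq':((540,530),(341,43)),'dish':((580.5,326),(267,150))}
for k,(a,b) in P.items():
    p,e=tri([ray(ms,S(*a)),ray(md,D(*b))]);print(k,p,np.array(e))
for n,a,b in [('sq',[(145,328),(287,392),(178,517),(31,447)],[(708,181),(551,127),(616,71),(762,115)]),('tr',[(560,12),(662,84),(598,120),(510,46)],[(137,573),(32,392),(152,350),(277,518)])]:
    A=np.array([plane(ms,S(*p),.015)[:2] for p in a]);B=np.array([plane(md,D(*p),.015)[:2] for p in b])
    for Q in (A,B):
        print(n,Q.tolist()and Q.round(4).tolist(),'c',Q.mean(0),'lens',np.linalg.norm(np.roll(Q,-1,0)-Q,axis=1),'ang',np.degrees(np.arctan2(*(np.roll(Q,-1,0)-Q).T[::-1])))
# dish by ellipse of grey
for n,m,win in[('scene',ms,(300,195,380,260)),('side',md,(270,175,345,225))]:
    im=cv2.imread(f"pics/{n}0.png");h=cv2.cvtColor(im,cv2.COLOR_BGR2HSV).astype(int)
    g=(h[...,1]<70)&(h[...,2]>60);k=np.zeros_like(g);k[win[1]:win[3],win[0]:win[2]]=1
    b=max(blobs(g&k,300),key=lambda b:b[0][4]);c=max(cv2.findContours(b[2].astype(np.uint8),0,2)[0],key=len)
    q=np.array([plane(m,p[0],.012)[:2] for p in c]).astype(np.float32);print(n,cv2.minEnclosingCircle(q),cv2.fitEllipse(q))
```

```text
foot1 [0.4399 0.0085 0.0196] [0.0012 0.0012]
foot2 [ 0.6588 -0.2238  0.0199] [0.0016 0.0016]
knob1 [0.4096 0.1148 0.0199] [0.0007 0.0007]
knob2 [0.6623 0.2295 0.0187] [0.0007 0.0007]
spm [ 0.4156 -0.1309  0.0141] [0.0011 0.0011]
sp_e1 [ 0.3657 -0.1241  0.0127] [0.0003 0.0003]
sp_e2 [ 0.4641 -0.1376  0.0127] [0.0009 0.0009]
jar [ 0.5427 -0.1641  0.0291] [0.0019 0.0019]
block [0.557  0.1585 0.0145] [0.0014 0.0014]
red [0.4831 0.1061 0.0192] [0.001 0.001]
turq [ 0.7577 -0.2188  0.0188] [0.0017 0.0017]
dish [ 0.6743 -0.0206  0.011 ] [0.001 0.001]
sq [[0.3712, -0.2304], [0.5159, -0.2178], [0.5262, -0.356], [0.3862, -0.371]] c [ 0.4499 -0.2938] lens [0.1453 0.1386 0.1408 0.1414] ang [   4.9843  -85.7317 -173.858    96.1034]
sq [[0.3638, -0.2242], [0.51, -0.2165], [0.5231, -0.3562], [0.3793, -0.3657]] c [ 0.444  -0.2906] lens [0.1465 0.1403 0.1441 0.1423] ang [   3.0191  -84.6535 -176.2343   96.2663]
tr [[0.4167, 0.3637], [0.5719, 0.3133], [0.5471, 0.2254], [0.4059, 0.2801]] c [0.4854 0.2956] lens [0.1631 0.0913 0.1514 0.0843] ang [ -17.9802 -105.7608  158.8336   82.5907]
tr [[0.4101, 0.3674], [0.5699, 0.3126], [0.5439, 0.2326], [0.3802, 0.2878]] c [0.476  0.3001] lens [0.1689 0.0841 0.1728 0.085 ] ang [ -18.9131 -107.9755  161.3711   69.4042]
scene ((0.6745185852050781, -0.020135320723056793), 0.07796131074428558) ((0.6729071736335754, -0.019242901355028152), (0.144879549741745, 0.15133951604366302), 14.351646423339844)
side ((0.6719565987586975, -0.019526515156030655), 0.08169731497764587) ((0.6729415655136108, -0.0196349136531353), (0.14759130775928497, 0.1610879749059677), 40.33393478393555)
```

Triangulation between the two views agrees to 1–2 mm. Foot 1 first: I'll approach with the jaws opening along world x.

Call:
apply_moves(
  gripper=[1,1,1,1,1,1,1,1,1,1,1,1,1,1,1,1],
  xyz=[
    [-0.14,1.7,-1.41],
    [-0.14,1.7,-1.41],
    [-0.14,1.7,-1.41],
    [-0.14,1.7,-1.41],
    [-0.14,1.7,-1.41],
    [-0.14,1.7,-1.41],
    [0,1.4,0],
    [0,1.4,0],
    [0,1.4,0],
    [0,1.4,0],
    [0,1.4,0],
    [0,1.4,0],
    [0,1.4,0],
    [0,1.4,0],
    [0,0,0],
    [0,0,0],
  ],
  turn=[
    [0,0,0],
    [0,0,0],
    [0,0,0],
    [0,0,0],
    [0,0,0],
    [0,0,0],
    [0,0,0],
    [0,0,0],
    [0,0,0],
    [0,0,0],
    [0,0,0],
    [0,0,0],
    [0,0,0],
    [0,0,0],
    [0,0,0],
    [0,0,0],
  ],
)

```text
time_s: 1.48
ee_pos: [0.44, 0.0085, 0.0169]
eef_rot: [-90.1, 0.0, -90.0]
wrist_force: [0.4, -0.2, 0.2]
finger_gap: 0.998
```

Run:
```python
from station import bot
import cv2,numpy as np
s=bot.read_state();print(s['time_s'],s['ee_pos'],s['eef_rot'],s['q'],s['finger_gap'],s['wrist_force'])
a=bot.camera("scene");b=bot.camera("side")
a=cv2.resize(a[90:240,170:370],(800,600))[:, :];b=b[160:300,280:480]
cv2.imwrite("pics/g1.png",np.hstack([cv2.resize(a,(400,300)),cv2.resize(b,(400,280+20))]))
```

```text
1.4833 [0.43996137 0.00848913 0.01693937] [-9.00986891e+01  1.62010501e-02 -9.00022783e+01] [-8.89346999e+00  2.92819367e+01  1.14578081e+02  1.27393267e-03
  3.62399898e+01 -8.89223383e+00] 0.9982933139729916 [ 0.36297415 -0.19025295  0.20073048]
```

View pics/g1.png

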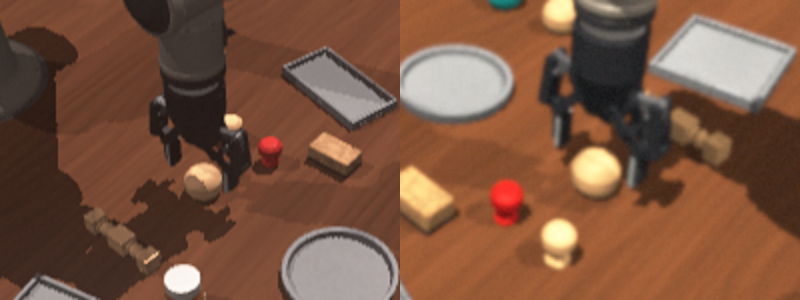

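The fingers straddle the foot. I'll lower and close.

Call:
apply_moves(
  gripper=[1,1,1,-1,-1,-1,-1,-1,-1,-1,-1,-1,-1,-1,-1],
  xyz=[
    [0,0.45,0],
    [0,0.45,0],
    [0,0.45,0],
    [0,0,0],
    [0,0,0],
    [0,0,0],
    [0,0,0],
    [0,0,0],
    [0,0,0],
    [0,0,0],
    [0,0,0],
    [0,0,0],
    [0,0,0],
    [0,0,0],
    [0,0,0],
  ],
  turn=[
    [0,0,0],
    [0,0,0],
    [0,0,0],
    [0,0,0],
    [0,0,0],
    [0,0,0],
    [0,0,0],
    [0,0,0],
    [0,0,0],
    [0,0,0],
    [0,0,0],
    [0,0,0],
    [0,0,0],
    [0,0,0],
    [0,0,0],
  ],
)

```text
time_s: 2.83
ee_pos: [0.4405, 0.0084, 0.0043]
eef_rot: [-90.0, -0.0, -90.0]
wrist_force: [-1.2, 0.2, 5.4]
finger_gap: 0.582
```

```bash
cat > snap.py <<'E'
import sys
from station import bot
import cv2,numpy as np
np.set_printoptions(precision=4,suppress=True)
s=bot.read_state();print(s['time_s'],s['ee_pos'],s['eef_rot'],s['q'],s['finger_gap'],s['wrist_force'])
n=sys.argv[1]
sx=list(map(int,sys.argv[2].split(',')));dx=list(map(int,sys.argv[3].split(',')))
a=bot.camera("scene");b=bot.camera("side")
cv2.imwrite(f"pics/{n}_s.png",a);cv2.imwrite(f"pics/{n}_d.png",b)
f=lambda im,w:cv2.resize(im[w[1]:w[3],w[0]:w[2]],(400,int(400*(w[3]-w[1])/(w[2]-w[0]))))
a,b=f(a,sx),f(b,dx);h=min(len(a),len(b),600);cv2.imwrite(f"pics/{n}.png",np.hstack([a[:h],b[:h]]))
E
python3 snap.py g2 190,100,350,240 340,160,460,265
```

```text
2.8333 [0.4405 0.0084 0.0043] [-89.9782  -0.0048 -89.9949] [ -8.891   30.756  115.0486  -0.0025  34.1731  -8.8941] 0.581815755750031 [-1.2467  0.228   5.4129]
```

View pics/g2.png

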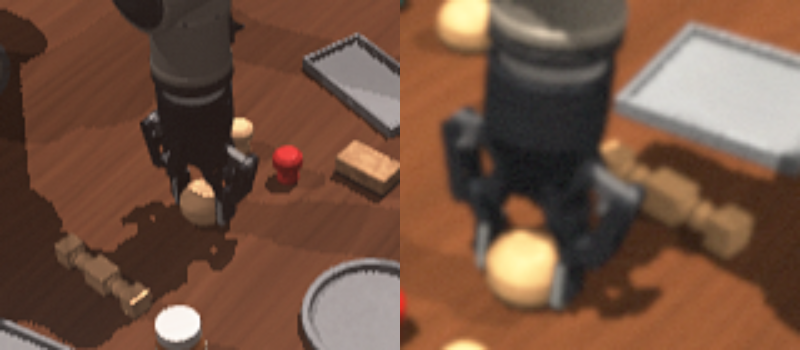

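Call:
apply_moves(
  gripper=[-1,-1,-1,-1,-1,-1,-1,-1,-1,-1,-1,-1,-1,-1,-1,-1,-1,-1,-1,-1],
  xyz=[
    [0,-1,0],
    [0,-2,0],
    [0,-3,0],
    [0,-2,0],
    [1,0,0.06],
    [2,0,0.06],
    [2.5,0,0.06],
    [2.5,0,0.06],
    [2.5,0,0.06],
    [2.5,0,0.06],
    [2.5,0,0.06],
    [2.5,0,0.06],
    [2.5,0,0.06],
    [2.5,0,0.06],
    [2.5,0,0.06],
    [2.5,0,0.06],
    [2.5,0,0.06],
    [2.0,0,0.06],
    [0.74,0,0.06],
    [0,0,0],
  ],
  turn=[
    [0,0,0],
    [0,0,0],
    [0,0,0],
    [0,0,0],
    [0,0,0],
    [0,0,0],
    [0,0,0],
    [0,0,0],
    [0,0,0],
    [0,0,0],
    [0,0,0],
    [0,0,0],
    [0,0,0],
    [0,0,0],
    [0,0,0],
    [0,0,0],
    [0,0,0],
    [0,0,0],
    [0,0,0],
    [0,0,0],
  ],
)

```text
time_s: 4.6
ee_pos: [0.4489, -0.3255, 0.0828]
eef_rot: [-90.0, 0.0, -90.1]
wrist_force: [0.5, 0.2, -0.5]
finger_gap: 0.583
```

```bash
python3 snap.py g3 120,130,320,310 320,90,500,250
```

```text
4.6 [ 0.4489 -0.3255  0.0828] [-90.0254   0.0179 -90.1262] [-43.8646  31.7308  93.5337  -0.0056  54.7662 -43.7351] 0.5828289642833151 [ 0.4825  0.2165 -0.4757]
```

View pics/g3.png

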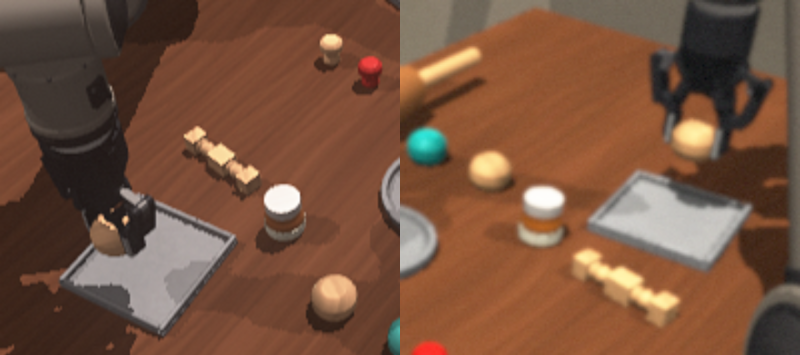

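Call:
apply_moves(
  gripper=[-1,-1,-1,-1,-1,-1,-1,-1],
  xyz=[
    [0,1.5,0],
    [0,2,0],
    [0,1.5,0],
    [0,1,0],
    [0,0.5,0],
    [0,0.4,0],
    [0,0.2,0],
    [0,0,0],
  ],
  turn=[
    [0,0,0],
    [0,0,0],
    [0,0,0],
    [0,0,0],
    [0,0,0],
    [0,0,0],
    [0,0,0],
    [0,0,0],
  ],
)

```text
time_s: 5.37
ee_pos: [0.4496, -0.3239, 0.013]
eef_rot: [-90.0, -0.0, -90.0]
wrist_force: [0.2, -0.4, -0.5]
finger_gap: 0.578
```

Call:
apply_moves(
  gripper=[-1,-1,-1],
  xyz=[
    [0,0.1,0],
    [0,0.1,0],
    [0,0,0],
  ],
  turn=[
    [0,0,0],
    [0,0,0],
    [0,0,0],
  ],
)

```text
time_s: 5.62
ee_pos: [0.4496, -0.3242, 0.0111]
eef_rot: [-90.0, -0.0, -90.0]
wrist_force: [0.3, 0.3, -0.7]
finger_gap: 0.58
```

Call:
apply_moves(
  gripper=[-1,-1,-1],
  xyz=[
    [0,0.1,0],
    [0,0.05,0],
    [0,0,0],
  ],
  turn=[
    [0,0,0],
    [0,0,0],
    [0,0,0],
  ],
)

```text
time_s: 5.87
ee_pos: [0.4497, -0.3242, 0.0103]
eef_rot: [-90.0, -0.0, -90.0]
wrist_force: [-2.0, 1.0, 6.2]
finger_gap: 0.582
```

Call:
apply_moves(
  gripper=[0.6,0.6,0.6,0.6,0.6,0.6,0.6,0.6,0.6,1,1,1,1,1,1,1,1,1,1,1],
  xyz=[
    [0,0,0],
    [0,0,0],
    [0,0,0],
    [0,0,0],
    [0,0,0],
    [0,-0.5,0],
    [0,-1.5,0],
    [0,-2,0],
    [0,-2,0],
    [0,-1.5,0],
    [0,-1,0],
    [0,0,0],
    [0,0,0],
    [0,0,0],
    [0,0,0],
    [0,0,0],
    [0,0,0],
    [0,0,0],
    [0,0,0],
    [0,0,0],
  ],
  turn=[
    [0,0,0],
    [0,0,0],
    [0,0,0],
    [0,0,0],
    [0,0,0],
    [0,0,0],
    [0,0,0],
    [0,0,0],
    [0,0,0],
    [0,0,0],
    [0,7,0],
    [0,7,0],
    [0,7,0],
    [0,7,0],
    [0,7,0],
    [0,7,0],
    [0,7,0],
    [0,7,0],
    [0,7,0],
    [0,0,0],
  ],
)

```text
time_s: 7.53
ee_pos: [0.4494, -0.3239, 0.0946]
eef_rot: [-90.0, 0.0, -153.2]
wrist_force: [-0.2, 0.0, 0.4]
finger_gap: 0.999
```

```bash
python3 snap.py g4 120,130,320,310 320,90,500,250
```

```text
7.5333 [ 0.4494 -0.3239  0.0946] [ -89.9908    0.0073 -153.2473] [-43.7124  30.7748  93.0068   0.0046  56.2073  19.5323] 0.9993592252213516 [-0.1711  0.0045  0.3519]
```

View pics/g4.png

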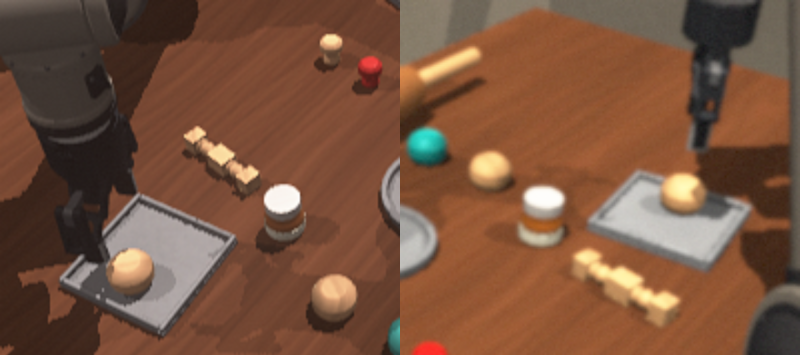

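Call:
apply_moves(
  gripper=[1,1,1,1,1,1,1,1,1,1,1,1,1,1,1,1,1,1,1,1],
  xyz=[
    [-1,0,0],
    [-2.2,0,0.05],
    [-2.5,0,0.1],
    [-2.5,0,0.1],
    [-2.5,0,0.1],
    [-2.5,0,0.1],
    [-2.5,0,0.1],
    [-2.5,0,0],
    [-2.5,0,0],
    [-2,0,0],
    [-0.5,0,0],
    [0,0,0],
    [0,1.5,0],
    [0,2,0],
    [0,2,0],
    [0,1.5,0],
    [0,1,0],
    [0,0.6,0],
    [0,0.4,0],
    [0,0,0],
  ],
  turn=[
    [0,0,0],
    [0,0,0],
    [0,0,0],
    [0,0,0],
    [0,0,0],
    [0,0,0],
    [0,0,0],
    [0,0,0],
    [0,0,0],
    [0,0,0],
    [0,0,0],
    [0,0,0],
    [0,0,0],
    [0,0,0],
    [0,0,0],
    [0,0,0],
    [0,0,0],
    [0,0,0],
    [0,0,0],
    [0,0,0],
  ],
)

```text
time_s: 9.3
ee_pos: [0.6583, -0.2238, 0.0041]
eef_rot: [-90.0, -0.0, -153.0]
wrist_force: [-0.5, -0.3, -0.6]
finger_gap: 1.003
```

```bash
python3 snap.py g5 210,180,390,340 300,80,480,230
python3 - <<'E'
import cv2;im=cv2.imread('pics/g5_s.png');cv2.imwrite('pics/g5b.png',cv2.resize(im[205:325,130:290],(800,600),interpolation=cv2.INTER_NEAREST))
E
```

```text
9.3 [ 0.6583 -0.2238  0.0041] [ -90.0157   -0.0154 -153.0052] [-25.0835  49.8555  70.4427  -0.0029  59.7236  37.9232] 1.002558949780717 [-0.4673 -0.2937 -0.5688]
```

View pics/g5.png

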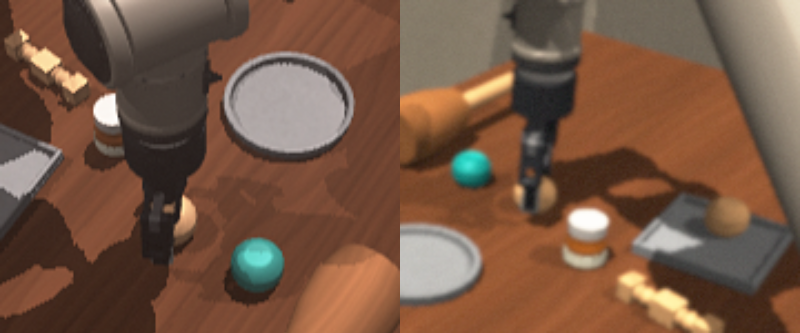

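View pics/g5b.png

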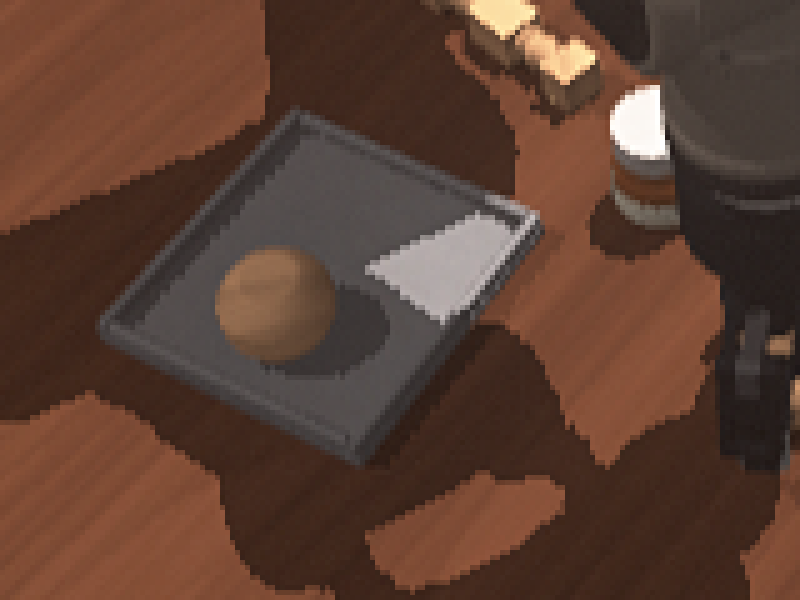

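Run:
```python
from station import bot
from h import *
ms=bot.camera_model("scene")
S=lambda x,y:(130+x/5-.4,205+y/5-.4)
A=np.array([plane(ms,S(*p),.015)[:2] for p in [(297,112),(540,222),(362,455),(102,323)]])
Q=A;print(A,A.mean(0),np.linalg.norm(np.roll(Q,-1,0)-Q,axis=1),np.degrees(np.arctan2(*(np.roll(Q,-1,0)-Q).T[::-1])))
f=plane(ms,S(275.5,303.5),.025)[:2]
t=np.radians(5);d=f-A.mean(0);print(f,np.cos(t)*d[0]+np.sin(t)*d[1],-np.sin(t)*d[0]+np.cos(t)*d[1])
```

```text
[[ 0.3701 -0.2317]
 [ 0.5125 -0.2176]
 [ 0.53   -0.3572]
 [ 0.3852 -0.3712]] [ 0.4495 -0.2944] [0.1431 0.1407 0.1455 0.1403] [   5.6695  -82.8391 -174.4539   96.1684]
[ 0.4492 -0.3242] -0.00287850294961817 -0.029593296668213
```

Call:
apply_moves(
  gripper=[-1,-1,-1,-1,-1,-1,-1,-1,-1,-1],
  xyz=[
    [0,0,0],
    [0,0,0],
    [0,0,0],
    [0,0,0],
    [0,0,0],
    [0,0,0],
    [0,0,0],
    [0,0,0],
    [0,0,0],
    [0,0,0],
  ],
  turn=[
    [0,0,0],
    [0,0,0],
    [0,0,0],
    [0,0,0],
    [0,0,0],
    [0,0,0],
    [0,0,0],
    [0,0,0],
    [0,0,0],
    [0,0,0],
  ],
)

```text
time_s: 10.23
ee_pos: [0.6593, -0.2238, 0.0055]
eef_rot: [-89.9, 0.1, -153.0]
wrist_force: [-0.1, -1.1, 5.3]
finger_gap: 0.578
```

Call:
apply_moves(
  gripper=[-1,-1,-1,-1,-1,-1,-1,-1,-1,-1,-1,-1,-1,-1],
  xyz=[
    [0,-1,0],
    [0,-2,0],
    [0,-2.5,0],
    [0,-2,0],
    [0,-1.5,0],
    [0,0,0],
    [0,0,0],
    [0,0,0],
    [0,0,0],
    [0,0,0],
    [0,0,0],
    [0,0,0],
    [0,0,0],
    [0,0,0],
  ],
  turn=[
    [0,0,0],
    [0,0,0],
    [0,0,0],
    [0,0,0],
    [0,-7,0],
    [0,-7,0],
    [0,-7,0],
    [0,-7,0],
    [0,-7,0],
    [0,-7,0],
    [0,-7,0],
    [0,-7,0],
    [0,-7,0],
    [0,0,0],
  ],
)

```text
time_s: 11.4
ee_pos: [0.6584, -0.2235, 0.0945]
eef_rot: [-90.0, 0.0, -89.7]
wrist_force: [-0.2, -0.5, -0.8]
finger_gap: 0.581
```

Call:
apply_moves(
  gripper=[-1,-1,-1,-1,-1,-1,-1,-1,-1,-1,-1,-1,-1,-1,-1,-1,-1,-1],
  xyz=[
    [0.4,0,-1],
    [0.4,0,-2],
    [0.4,0,-2.5],
    [0.4,0,-2.5],
    [0.4,0,-2.5],
    [0.4,0,-2.5],
    [0.4,0,-2.5],
    [0.4,0,-2.5],
    [0.4,0,-2],
    [0.3,0,-1],
    [0,0,-0.3],
    [0,0,0],
    [0,1.5,0],
    [0,2,0],
    [0,2,0],
    [0,1.5,0],
    [0,0.8,0],
    [0,0,0],
  ],
  turn=[
    [0,0,0],
    [0,0,0],
    [0,0,0],
    [0,0,0],
    [0,0,0],
    [0,0,0],
    [0,0,0],
    [0,0,0],
    [0,0,0],
    [0,0,0],
    [0,0,0],
    [0,0,0],
    [0,0,0],
    [0,0,0],
    [0,0,0],
    [0,0,0],
    [0,0,0],
    [0,0,0],
  ],
)

```text
time_s: 12.9
ee_pos: [0.4458, -0.2618, 0.0146]
eef_rot: [-90.1, 0.1, -90.0]
wrist_force: [-0.6, -0.0, -0.1]
finger_gap: 0.575
```

Call:
apply_moves(
  gripper=[-1,-1,-1,-1,-1],
  xyz=[
    [0,0.1,0],
    [0,0.1,0],
    [0,0.1,0],
    [0,0.05,0],
    [0,0,0],
  ],
  turn=[
    [0,0,0],
    [0,0,0],
    [0,0,0],
    [0,0,0],
    [0,0,0],
  ],
)

```text
time_s: 13.32
ee_pos: [0.4459, -0.2628, 0.0133]
eef_rot: [-89.9, -0.0, -90.0]
wrist_force: [0.4, -0.4, -0.5]
finger_gap: 0.581
```

Call:
apply_moves(
  gripper=[-1,-1,-1,-1],
  xyz=[
    [0,0.1,0],
    [0,0.1,0],
    [0,0,0],
    [0,0,0],
  ],
  turn=[
    [0,0,0],
    [0,0,0],
    [0,0,0],
    [0,0,0],
  ],
)

```text
time_s: 13.65
ee_pos: [0.4459, -0.2628, 0.0114]
eef_rot: [-90.0, -0.0, -90.0]
wrist_force: [-0.7, 0.5, 5.3]
finger_gap: 0.579
```

Call:
apply_moves(
  gripper=[0.6,0.6,0.6,0.6,0.6,0.6,0.6,0.6,0.6,1,1,1,1,1,1,1,1,1],
  xyz=[
    [0,0,0],
    [0,0,0],
    [0,0,0],
    [0,0,0],
    [0,0,0],
    [0,-0.5,0],
    [0,-1.5,0],
    [0,-2,0],
    [0,-2,0],
    [0,-2,0],
    [-1,-1,-0.3],
    [-2,0,-0.5],
    [-2.5,0,-0.6],
    [-2.5,0,-0.6],
    [-2.5,0,-0.6],
    [-2,0,-0.4],
    [-0.7,0,0],
    [0,0,0],
  ],
  turn=[
    [0,0,0],
    [0,0,0],
    [0,0,0],
    [0,0,0],
    [0,0,0],
    [0,0,0],
    [0,0,0],
    [0,0,0],
    [0,0,0],
    [0,0,0],
    [0,0,0],
    [0,0,0],
    [0,0,0],
    [0,0,0],
    [0,0,0],
    [0,0,0],
    [0,0,0],
    [0,0,0],
  ],
)

```text
time_s: 15.15
ee_pos: [0.4156, -0.1294, 0.1012]
eef_rot: [-90.0, -0.0, -89.9]
wrist_force: [0.9, -0.6, 0.1]
finger_gap: 1.002
```

Call:
apply_moves(
  gripper=[1,1,1,1,1,1,1,1,1,1,1,1,1,1],
  xyz=[
    [0,0,0],
    [0,0,0],
    [0,0,0],
    [0,0,0],
    [0,0,0],
    [0,0,0],
    [0,0,0],
    [0,0,0],
    [0,0,0],
    [0,0,0],
    [0,0,0],
    [0,0,0],
    [0,0,0],
    [0,0,0],
  ],
  turn=[
    [0,-7,0],
    [0,-7,0],
    [0,-7,0],
    [0,-7,0],
    [0,-7,0],
    [0,-7,0],
    [0,-7,0],
    [0,-7,0],
    [0,-7,0],
    [0,-7,0],
    [0,-7,0],
    [0,-5.2,0],
    [0,0,0],
    [0,0,0],
  ],
)

```text
time_s: 16.32
ee_pos: [0.4161, -0.1315, 0.1009]
eef_rot: [-90.0, -0.0, -8.0]
wrist_force: [1.2, -0.5, 0.6]
finger_gap: 1.001
```

```bash
python3 snap.py g6 130,130,330,310 320,130,500,280
python3 - <<'E'
from station import bot
import cv2;cv2.imwrite('pics/g6w.png',bot.camera('wrist'))
E
```

```text
16.3167 [ 0.4161 -0.1315  0.1009] [-90.0215  -0.0429  -8.0054] [ -27.6174   20.0256  110.9586   -0.0078   48.9682 -109.6069] 1.0006584455428533 [ 1.159  -0.522   0.5705]
```

View pics/g6.png

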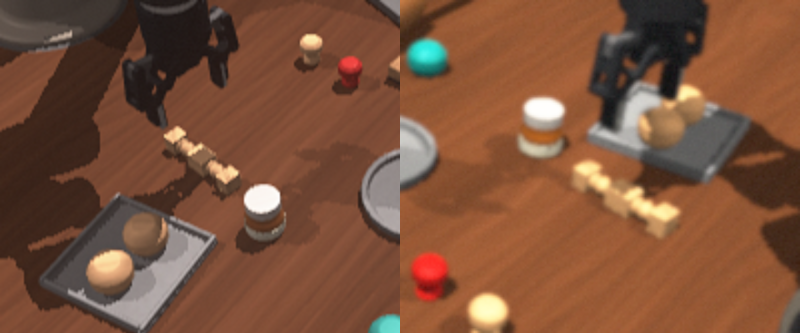

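View pics/g6w.png

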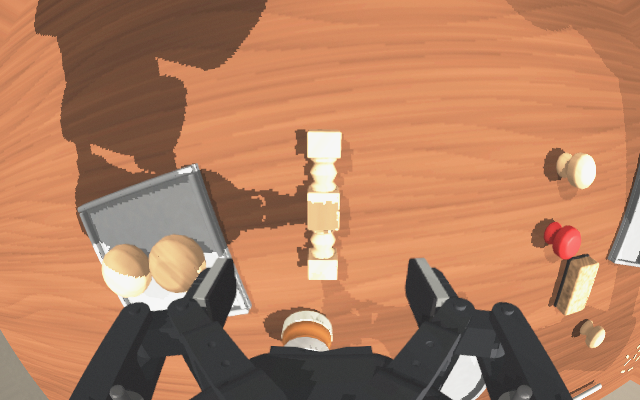

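Run:
```python
from station import bot
from h import *
m=bot.camera_model("wrist");s=bot.read_state()
for uv in [(323,212),(324,145),(323,269)]: print(wplane(m,s['ee_pos'],s['eef_rot'],uv,.024))
```

```text
[ 0.4145 -0.1291  0.024 ]
[ 0.3649 -0.1216  0.024 ]
[ 0.4631 -0.1357  0.024 ]
```

Call:
apply_moves(
  gripper=[1,1,1,1,1,1,1,-1,-1,-1,-1,-1,-1,-1,-1,-1,-1,-1,-1,-1],
  xyz=[
    [0,1.5,0],
    [0,2,0],
    [0,2,0],
    [0,2,0],
    [0,1.2,0],
    [0,0.6,0],
    [0,0,0],
    [0,0,0],
    [0,0,0],
    [0,0,0],
    [0,0,0],
    [0,0,0],
    [0,0,0],
    [0,0,0],
    [0,0,0],
    [0,0,0],
    [0,0,0],
    [0,0,0],
    [0,0,0],
    [0,0,0],
  ],
  turn=[
    [0,0,0],
    [0,0,0],
    [0,0,0],
    [0,0,0],
    [0,0,0],
    [0,0,0],
    [0,0,0],
    [0,0,0],
    [0,0,0],
    [0,0,0],
    [0,0,0],
    [0,0,0],
    [0,0,0],
    [0,0,0],
    [0,0,0],
    [0,0,0],
    [0,0,0],
    [0,0,0],
    [0,0,0],
    [0,0,0],
  ],
)

```text
time_s: 18.13
ee_pos: [0.4161, -0.1308, 0.0085]
eef_rot: [-90.0, -0.1, -7.8]
wrist_force: [-0.4, -0.1, 5.5]
finger_gap: 0.265
```

```bash
python3 snap.py g7 170,130,290,250 360,150,460,250
```

```text
18.1333 [ 0.4161 -0.1308  0.0085] [-90.0273  -0.081   -7.8026] [ -27.5383   29.9561  115.6329    0.003    34.3255 -109.7382] 0.2649653346017948 [-0.4275 -0.1059  5.4771]
```

View pics/g7.png

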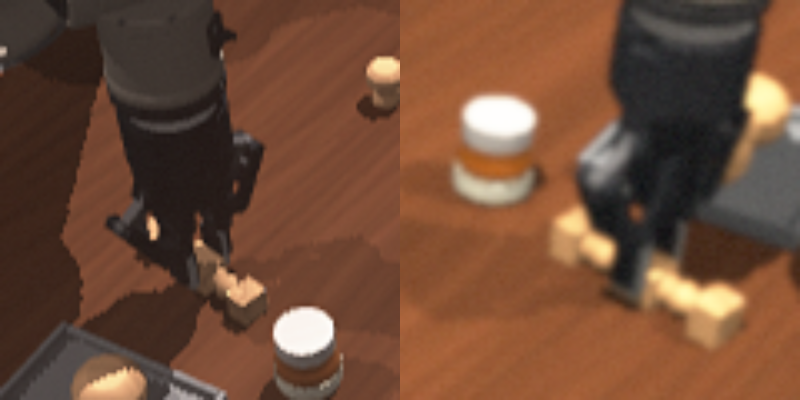

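Call:
apply_moves(
  gripper=[-1,-1,-1,-1,-1,-1],
  xyz=[
    [0,-1,0],
    [0,-2,0],
    [0,-2.5,0],
    [0,-2,0],
    [0,-1,0],
    [0,0,0],
  ],
  turn=[
    [0,0,0],
    [0,0,0],
    [0,0,0],
    [0,0,0],
    [0,0,0],
    [0,0,0],
  ],
)

```text
time_s: 18.73
ee_pos: [0.417, -0.1312, 0.0951]
eef_rot: [-90.1, -0.3, -7.8]
wrist_force: [0.2, -0.8, -0.7]
finger_gap: 0.263
```

Run:
```python
from h import *
a=cv2.imread('pics/g7_s.png');b=cv2.imread('pics/g7_d.png')
a=cv2.resize(a[105:165,305:385],(480,360),interpolation=cv2.INTER_CUBIC);b=cv2.resize(b[265:375,215:320],(315,330),interpolation=cv2.INTER_CUBIC)
o=np.zeros((360,800,3),np.uint8);o[:,:480]=a;o[:330,480:795]=b;cv2.imwrite('pics/tr.png',o)
```

```text
(no output)
```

View pics/tr.png

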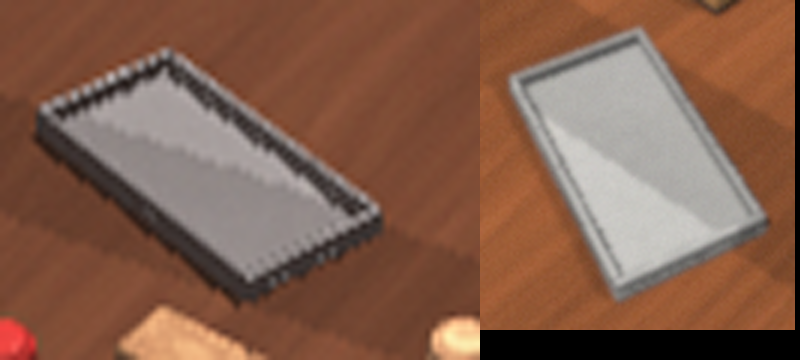

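Run:
```python
from station import bot
from h import *
ms=bot.camera_model("scene");md=bot.camera_model("side")
for m,f,pts in [(ms,lambda x,y:(305+x/6-.4,105+y/6-.4),[(168,48),(380,212),(245,285),(38,112)]),(md,lambda x,y:(215+x/3-.3,265+y/3-.3),[(287,221),(137,288),(30,77),(161,29)])]:
    Q=np.array([plane(m,f(*p),.015)[:2] for p in pts]);print(Q,Q.mean(0),np.linalg.norm(np.roll(Q,-1,0)-Q,axis=1),np.degrees(np.arctan2(*(np.roll(Q,-1,0)-Q).T[::-1])))
```

```text
[[0.4123 0.3696]
 [0.5723 0.3123]
 [0.5449 0.2264]
 [0.3861 0.2841]] [0.4789 0.2981] [0.17   0.0901 0.169  0.0895] [ -19.7156 -107.6994  160.0411   72.9487]
[[0.3807 0.2868]
 [0.4111 0.3698]
 [0.5715 0.3138]
 [0.542  0.2311]] [0.4764 0.3004] [0.0883 0.1699 0.0878 0.1706] [  69.8918  -19.2485 -109.6474  160.9333]
```

Call:
apply_moves(
  gripper=[-1,-1,-1,-1,-1,-1,-1,-1,-1,-1,-1,-1,-1,-1,-1,-1,-1,-1,-1,-1],
  xyz=[
    [0,0,0],
    [0,0,0],
    [-0.24,0,1.2],
    [-0.5,0,2.5],
    [-0.5,0,2.5],
    [-0.5,0,2.5],
    [-0.5,0,2.5],
    [-0.5,0,2.5],
    [-0.5,0,2.5],
    [-0.5,0,2.5],
    [-0.5,0,2.5],
    [-0.5,0,2.5],
    [-0.5,0,2.5],
    [-0.5,0,2.5],
    [-0.5,0,2.5],
    [-0.5,0,2.5],
    [-0.5,0,2.5],
    [-0.5,0,2.5],
    [-0.5,0,2.5],
    [-0.34,0,1.38],
  ],
  turn=[
    [0,5.8,0],
    [0,5.8,0],
    [0,0,0],
    [0,0,0],
    [0,0,0],
    [0,0,0],
    [0,0,0],
    [0,0,0],
    [0,0,0],
    [0,0,0],
    [0,0,0],
    [0,0,0],
    [0,0,0],
    [0,0,0],
    [0,0,0],
    [0,0,0],
    [0,0,0],
    [0,0,0],
    [0,0,0],
    [0,0,0],
  ],
)

```text
time_s: 20.4
ee_pos: [0.4759, 0.3018, 0.0917]
eef_rot: [-90.0, 0.0, -19.3]
wrist_force: [-0.0, -0.4, 0.4]
finger_gap: 0.265
```

Call:
apply_moves(
  gripper=[-1,-1,-1,-1,-1,-1],
  xyz=[
    [0,0,0],
    [0,1.5,0],
    [0,2,0],
    [0,1.5,0],
    [0,0.5,0],
    [0,0,0],
  ],
  turn=[
    [0,0,0],
    [0,0,0],
    [0,0,0],
    [0,0,0],
    [0,0,0],
    [0,0,0],
  ],
)

```text
time_s: 20.9
ee_pos: [0.4749, 0.2983, 0.036]
eef_rot: [-90.2, 0.2, -19.4]
wrist_force: [-0.5, 0.0, -0.3]
finger_gap: 0.265
```

```bash
python3 snap.py g8 270,60,430,180 200,230,400,380
```

```text
20.9 [0.4749 0.2983 0.036 ] [-90.1682   0.1621 -19.4338] [ 24.3119  36.163   94.3833  -0.0124  49.6871 -46.2465] 0.2649345577071643 [-0.5498  0.0377 -0.2982]
```

View pics/g8.png

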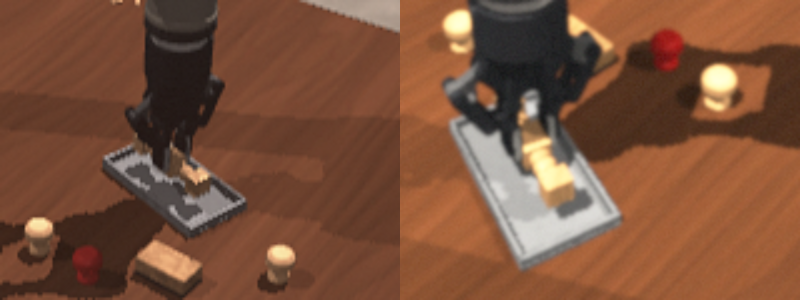

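Call:
apply_moves(
  gripper=[-1,-1,-1,-1,-1,-1,-1,-1],
  xyz=[
    [0,0.8,0],
    [0,0.6,0],
    [0,0.4,0],
    [0,0.2,0],
    [0,0.1,0],
    [0,0.1,0],
    [0,0,0],
    [0,0,0],
  ],
  turn=[
    [0,0,0],
    [0,0,0],
    [0,0,0],
    [0,0,0],
    [0,0,0],
    [0,0,0],
    [0,0,0],
    [0,0,0],
  ],
)

```text
time_s: 21.67
ee_pos: [0.4763, 0.2996, 0.016]
eef_rot: [-90.0, -0.0, -19.4]
wrist_force: [0.8, -0.2, -0.2]
finger_gap: 0.268
```

Call:
apply_moves(
  gripper=[-1,-1,-1,-1,-1],
  xyz=[
    [0,0.1,0],
    [0,0.1,0],
    [0,0.05,0],
    [0,0,0],
    [0,0,0],
  ],
  turn=[
    [0,0,0],
    [0,0,0],
    [0,0,0],
    [0,0,0],
    [0,0,0],
  ],
)

```text
time_s: 22.08
ee_pos: [0.4762, 0.2996, 0.0136]
eef_rot: [-90.0, -0.0, -19.4]
wrist_force: [-1.2, -0.4, 2.5]
finger_gap: 0.26
```

Call:
apply_moves(
  gripper=[-0.1,-0.1,-0.1,-0.1,-0.1,-0.1,-0.1,-0.1,1,1,1,1,1,1,1,1,1,1,1,1],
  xyz=[
    [0,0,0],
    [0,0,0],
    [0,0,0],
    [0,0,0],
    [0,-0.5,0],
    [0,-1.5,0],
    [0,-2,0],
    [0,-2,0],
    [0,-2,0],
    [1,0,0],
    [2,0,0],
    [2.5,0,-0.1],
    [2.5,0,-0.1],
    [2.5,0,-0.1],
    [2.5,0,-0.1],
    [2.5,0,0],
    [2.5,0,0],
    [1.5,0,0],
    [0.4,0,0],
    [0,0,0],
  ],
  turn=[
    [0,0,0],
    [0,0,0],
    [0,0,0],
    [0,0,0],
    [0,0,0],
    [0,0,0],
    [0,0,0],
    [0,0,0],
    [0,0,0],
    [0,0,0],
    [0,0,0],
    [0,0,0],
    [0,0,0],
    [0,0,0],
    [0,0,0],
    [0,0,0],
    [0,0,0],
    [0,0,0],
    [0,0,0],
    [0,0,0],
  ],
)

```text
time_s: 23.75
ee_pos: [0.663, 0.2288, 0.0923]
eef_rot: [-90.0, 0.0, -19.5]
wrist_force: [-0.2, -0.6, -0.5]
finger_gap: 1.004
```

```bash
python3 snap.py g9 290,80,430,200 200,200,360,380
python3 - <<'E'
from station import bot
from h import *
s=bot.read_state();im=bot.camera('wrist');cv2.imwrite('pics/g9w.png',im);print(s['ee_pos'],s['eef_rot'])
E
```

```text
23.75 [0.663  0.2288 0.0923] [-90.0279   0.0396 -19.4831] [ 12.7836  44.9464  65.3649  -0.0026  69.7371 -57.7324] 1.0038394452394455 [-0.1973 -0.5546 -0.503 ]
[0.6615 0.2299 0.0927] [-90.0332   0.0804 -19.3899]
```

View pics/g9.png

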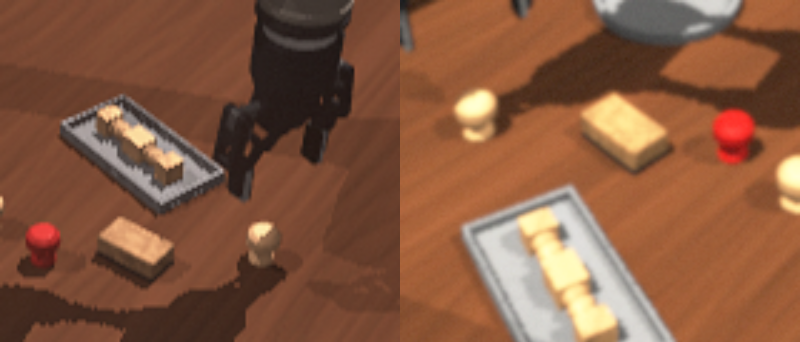

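View pics/g9w.png

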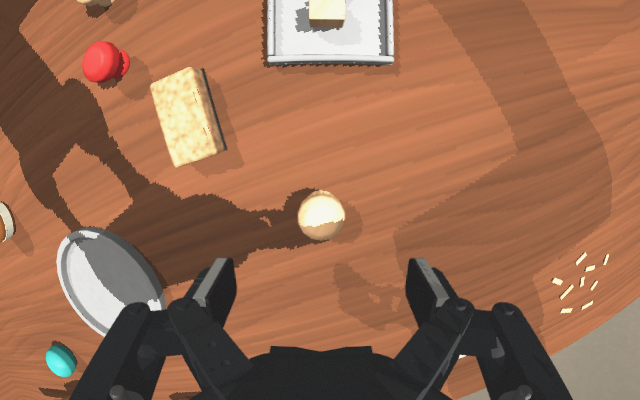

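Call:
apply_moves(
  gripper=[1,1,1,1,1,1,1,-1,-1,-1,-1,-1,-1,-1,-1,-1,-1,-1,-1,-1],
  xyz=[
    [0,1.5,0],
    [0,2,0],
    [0,2,0],
    [0,1.7,0],
    [0,0.8,0],
    [0,0.4,0],
    [0,0,0],
    [0,0,0],
    [0,0,0],
    [0,0,0],
    [0,0,0],
    [0,0,0],
    [0,0,0],
    [0,0,0],
    [0,0,0],
    [0,0,0],
    [0,0,0],
    [0,0,0],
    [0,0,0],
    [0,0,0],
  ],
  turn=[
    [0,0,0],
    [0,0,0],
    [0,0,0],
    [0,0,0],
    [0,0,0],
    [0,0,0],
    [0,0,0],
    [0,0,0],
    [0,0,0],
    [0,0,0],
    [0,0,0],
    [0,0,0],
    [0,0,0],
    [0,0,0],
    [0,0,0],
    [0,0,0],
    [0,0,0],
    [0,0,0],
    [0,0,0],
    [0,0,0],
  ],
)

```text
time_s: 25.57
ee_pos: [0.6632, 0.2298, 0.0106]
eef_rot: [-89.9, -0.1, -19.4]
wrist_force: [-0.5, -0.1, 5.5]
finger_gap: 0.365
```

```bash
python3 snap.py g10 320,100,440,200 190,180,310,280
```

```text
25.5667 [0.6632 0.2298 0.0106] [-89.9427  -0.1032 -19.4013] [ 12.8618  49.9536  69.0154  -0.0075  60.9131 -57.7333] 0.36456464397029736 [-0.5022 -0.1315  5.4709]
```

View pics/g10.png

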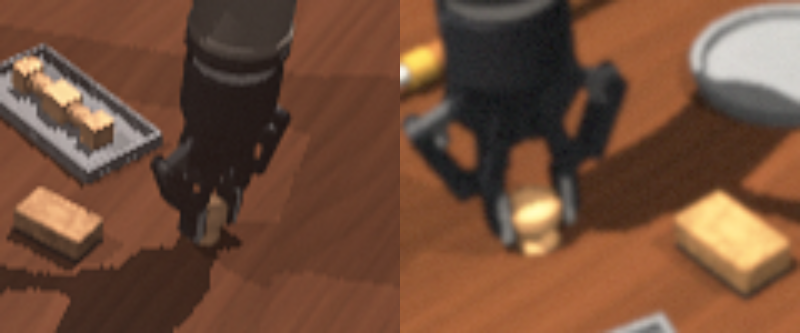

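Call:
apply_moves(
  gripper=[-1,-1,-1,-1,-1,-1,-1,-1,-1,-1,-1,-1,-1,-1,-1,-1,-1,-1,-1,-1],
  xyz=[
    [0,-1,0],
    [0,-2,0],
    [0,-2.5,0],
    [0,-2,0],
    [0,-0.5,0],
    [0.5,0,-1],
    [1,0,-2],
    [1,0,-2],
    [1,0,-2],
    [1,0,-2],
    [1,0,-2],
    [1,0,-2],
    [1,0,-2],
    [1,0,-2],
    [1,0,-2],
    [1,0,-2],
    [1,0,-2],
    [0.21,0,-0.2],
    [0,0,0],
    [0,0,0],
  ],
  turn=[
    [0,0,0],
    [0,0,0],
    [0,0,0],
    [0,0,0],
    [0,0,0],
    [0,0,0],
    [0,0,0],
    [0,0,0],
    [0,0,0],
    [0,0,0],
    [0,0,0],
    [0,0,0],
    [0,0,0],
    [0,0,0],
    [0,0,0],
    [0,0,0],
    [0,0,0],
    [0,0,0],
    [0,0,0],
    [0,0,0],
  ],
)

```text
time_s: 27.33
ee_pos: [0.6951, -0.028, 0.0879]
eef_rot: [-90.0, 0.1, -19.4]
wrist_force: [0.1, -0.2, -0.4]
finger_gap: 0.367
```

Call:
apply_moves(
  gripper=[-1,-1,-1,-1,-1,-1,-1,-1],
  xyz=[
    [0,1.5,0],
    [0,2,0],
    [0,2,0],
    [0,1,0],
    [0,0.5,0],
    [0,0.2,0],
    [0,0,0],
    [0,0,0],
  ],
  turn=[
    [0,0,0],
    [0,0,0],
    [0,0,0],
    [0,0,0],
    [0,0,0],
    [0,0,0],
    [0,0,0],
    [0,0,0],
  ],
)

```text
time_s: 28.0
ee_pos: [0.6966, -0.0279, 0.0184]
eef_rot: [-90.0, -0.1, -19.4]
wrist_force: [-0.5, -0.1, 0.1]
finger_gap: 0.363
```

```bash
python3 snap.py g11 270,150,430,270 240,120,400,240
```

```text
28.0 [ 0.6966 -0.0279  0.0184] [-89.9806  -0.1027 -19.3823] [ -8.584   48.9702  69.7628  -0.0002  61.1626 -79.2017] 0.363124082415852 [-0.5279 -0.1226  0.1272]
```

View pics/g11.png

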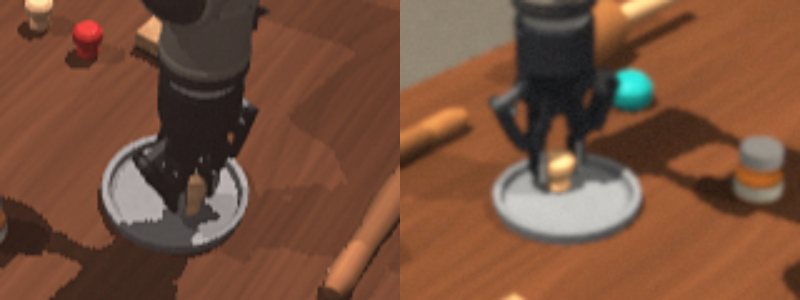

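Call:
apply_moves(
  gripper=[-1,-1,-1,-1,-1],
  xyz=[
    [0,0.1,0],
    [0,0.1,0],
    [0,0.1,0],
    [0,0,0],
    [0,0,0],
  ],
  turn=[
    [0,0,0],
    [0,0,0],
    [0,0,0],
    [0,0,0],
    [0,0,0],
  ],
)

```text
time_s: 28.52
ee_pos: [0.6963, -0.0282, 0.0156]
eef_rot: [-90.0, -0.1, -19.4]
wrist_force: [-2.5, 0.5, 5.7]
finger_gap: 0.362
```

Call:
apply_moves(
  gripper=[0.1,0.1,0.1,0.1,0.1,0.1,0.1,0.1,0.1,0.1],
  xyz=[
    [0,0,0],
    [0,0,0],
    [0,0,0],
    [0,0,0],
    [0,0,0],
    [0,-0.5,0],
    [0,-1.5,0],
    [0,-2,0],
    [0,-2.5,0],
    [0,-2,0],
  ],
  turn=[
    [0,0,0],
    [0,0,0],
    [0,0,0],
    [0,0,0],
    [0,0,0],
    [0,0,0],
    [0,0,0],
    [0,0,0],
    [0,0,0],
    [0,0,0],
  ],
)

```text
time_s: 29.35
ee_pos: [0.6962, -0.0281, 0.1012]
eef_rot: [-90.0, -0.1, -19.4]
wrist_force: [0.2, -1.0, 1.0]
finger_gap: 0.548
```

Call:
apply_moves(
  gripper=[1,1,1,1,1,1,1,1,1,1,1,1,1,1,1,1],
  xyz=[
    [-1,0,0.3],
    [-2.5,0,0.3],
    [-2.5,0,0.3],
    [-2.5,0,0.3],
    [-2.5,0,0.3],
    [-2.5,0,0.3],
    [-2.5,0,0.3],
    [-2.5,0,0.3],
    [-2.5,0,0.3],
    [-2.5,0,0.3],
    [-2.5,0,0.3],
    [-2.5,0,0.3],
    [-2.5,0,0.3],
    [-0.8,0,0.06],
    [0,0,0],
    [0,0,0],
  ],
  turn=[
    [0,0,0],
    [0,0,0],
    [0,0,0],
    [0,0,0],
    [0,0,0],
    [0,0,0],
    [0,0,0],
    [0,0,0],
    [0,0,0],
    [0,0,0],
    [0,0,0],
    [0,0,0],
    [0,0,0],
    [0,0,0],
    [0,0,0],
    [0,0,0],
  ],
)

```text
time_s: 30.68
ee_pos: [0.4103, 0.115, 0.0999]
eef_rot: [-90.0, -0.1, -19.4]
wrist_force: [-0.4, -0.0, 0.2]
finger_gap: 0.998
```

```bash
python3 snap.py g12 270,110,430,270 240,160,420,310
python3 - <<'E'
from station import bot
from h import *
s=bot.read_state();im=bot.camera('wrist');cv2.imwrite('pics/g12w.png',im)
E
```

```text
30.6833 [0.4103 0.115  0.0999] [-89.9526  -0.1309 -19.3618] [  5.3312  19.1846 112.5852  -0.0156  48.0914 -65.2967] 0.9978860303299499 [-0.3521 -0.021   0.1574]
```

View pics/g12.png

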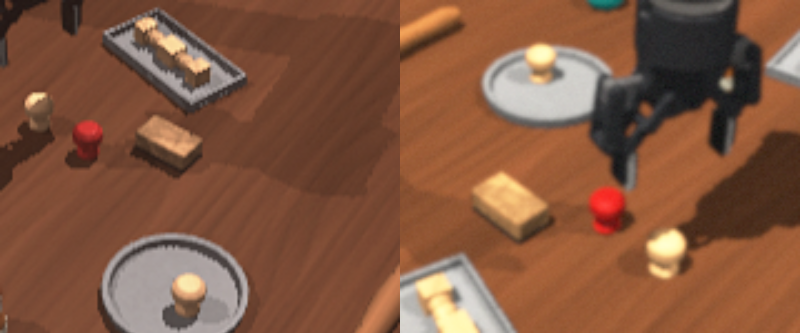

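View pics/g12w.png

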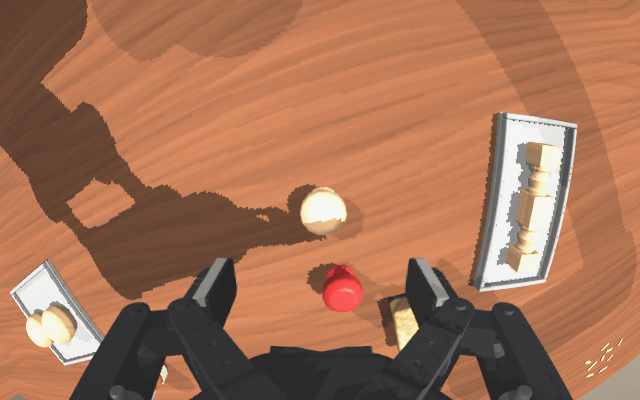

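Call:
apply_moves(
  gripper=[1,1,1,1,1,1,1,-1,-1,-1,-1,-1,-1,-1,-1,-1,-1,-1,-1,-1],
  xyz=[
    [0,1.5,0],
    [0,2,0],
    [0,2,0],
    [0,2,0],
    [0,1,0],
    [0,0.5,0],
    [0,0,0],
    [0,0,0],
    [0,0,0],
    [0,0,0],
    [0,0,0],
    [0,0,0],
    [0,0,0],
    [0,0,0],
    [0,0,0],
    [0,0,0],
    [0,0,0],
    [0,0,0],
    [0,0,0],
    [0,0,0],
  ],
  turn=[
    [0,0,0],
    [0,0,0],
    [0,0,0],
    [0,0,0],
    [0,0,0],
    [0,0,0],
    [0,0,0],
    [0,0,0],
    [0,0,0],
    [0,0,0],
    [0,0,0],
    [0,0,0],
    [0,0,0],
    [0,0,0],
    [0,0,0],
    [0,0,0],
    [0,0,0],
    [0,0,0],
    [0,0,0],
    [0,0,0],
  ],
)

```text
time_s: 32.5
ee_pos: [0.4097, 0.115, 0.0102]
eef_rot: [-90.0, -0.1, -19.4]
wrist_force: [-1.3, -0.5, 8.1]
finger_gap: 0.364
```

Call:
apply_moves(
  gripper=[-1,-1,-1,-1,-1,-1,-1,-1,-1,-1,-1,-1,-1,-1,-1,-1,-1,-1,-1],
  xyz=[
    [0,-1,0],
    [0,-2,0],
    [0,-2.5,0],
    [0,-2,0],
    [0,-1.5,0],
    [1,0,-0.36],
    [2.5,0,-0.36],
    [2.5,0,-0.36],
    [2.5,0,-0.36],
    [2.5,0,-0.36],
    [2.5,0,-0.36],
    [2.5,0,-0.36],
    [2.5,0,-0.36],
    [2.5,0,-0.36],
    [2.5,0,-0.36],
    [2.5,0,-0.36],
    [0.8,0,0],
    [0,0,0],
    [0,0,0],
  ],
  turn=[
    [0,0,0],
    [0,0,0],
    [0,0,0],
    [0,0,0],
    [0,0,0],
    [0,0,0],
    [0,0,0],
    [0,0,0],
    [0,0,0],
    [0,0,0],
    [0,0,0],
    [0,0,0],
    [0,0,0],
    [0,0,0],
    [0,0,0],
    [0,0,0],
    [0,0,0],
    [0,0,0],
    [0,0,0],
  ],
)

```text
time_s: 34.08
ee_pos: [0.6482, -0.0118, 0.0979]
eef_rot: [-90.0, 0.1, -19.4]
wrist_force: [1.1, 0.1, -0.5]
finger_gap: 0.364
```

Call:
apply_moves(
  gripper=[-1,-1,-1,-1,-1,-1,-1,-1,-1],
  xyz=[
    [0,1.5,0],
    [0,2,0],
    [0,2,0],
    [0,1.3,0],
    [0,0.8,0],
    [0,0.3,0],
    [0,0.2,0],
    [0,0,0],
    [0,0,0],
  ],
  turn=[
    [0,0,0],
    [0,0,0],
    [0,0,0],
    [0,0,0],
    [0,0,0],
    [0,0,0],
    [0,0,0],
    [0,0,0],
    [0,0,0],
  ],
)

```text
time_s: 34.83
ee_pos: [0.6493, -0.0114, 0.0193]
eef_rot: [-90.0, -0.1, -19.4]
wrist_force: [-0.1, 1.3, -0.4]
finger_gap: 0.368
```

```bash
python3 snap.py g13 270,150,430,270 240,120,400,240
```

```text
34.8333 [ 0.6493 -0.0114  0.0193] [-89.9779  -0.0982 -19.3957] [ -7.7661  44.6     79.341    0.0022  55.9583 -78.3716] 0.3681681195942896 [-0.1048  1.3409 -0.3924]
```

View pics/g13.png

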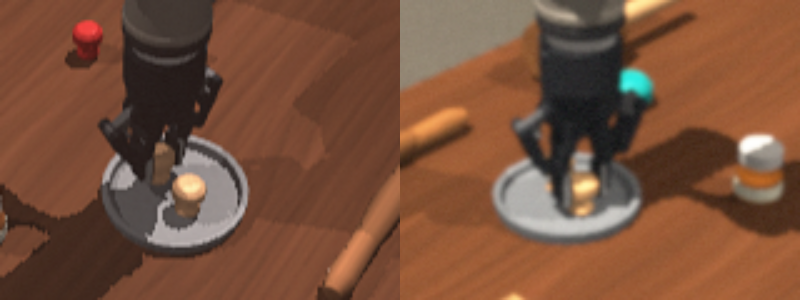

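Contact is expected near TCP z ≈ 0.015.

Call:
apply_moves(
  gripper=[-1,-1,-1,-1,-1,-1],
  xyz=[
    [0,0.1,0],
    [0,0.1,0],
    [0,0.1,0],
    [0,0.1,0],
    [0,0,0],
    [0,0,0],
  ],
  turn=[
    [0,0,0],
    [0,0,0],
    [0,0,0],
    [0,0,0],
    [0,0,0],
    [0,0,0],
  ],
)

```text
time_s: 35.43
ee_pos: [0.649, -0.0115, 0.0153]
eef_rot: [-90.0, -0.1, -19.4]
wrist_force: [-2.4, -0.7, 6.2]
finger_gap: 0.363
```

Call:
apply_moves(
  gripper=[0.1,0.1,0.1,0.1,0.1,0.1,0.1,0.1,0.1,0.1,0.1,0.1,0.1,0.1,0.1,0.1,0.1,0.1,0.1,0.1],
  xyz=[
    [0,0,0],
    [0,0,0],
    [0,0,0],
    [0,0,0],
    [0,0,0],
    [0,-0.5,0],
    [0,-1.5,0],
    [0,-2,0],
    [0,-2.5,0],
    [0,-2.5,0],
    [0,-2.5,0],
    [0,-2.5,0],
    [0,-2.5,0],
    [0,-2,0],
    [-2,0,0],
    [-2,0,0],
    [-2,0,0],
    [-2,0,0],
    [0,0,0],
    [0,0,0],
  ],
  turn=[
    [0,0,0],
    [0,0,0],
    [0,0,0],
    [0,0,0],
    [0,0,0],
    [0,0,0],
    [0,0,0],
    [0,0,0],
    [0,0,0],
    [0,0,0],
    [0,0,0],
    [0,0,0],
    [0,0,0],
    [0,0,0],
    [0,0,0],
    [0,0,0],
    [0,0,0],
    [0,0,0],
    [0,0,0],
    [0,0,0],
  ],
)

```text
time_s: 37.1
ee_pos: [0.5731, 0.0154, 0.2002]
eef_rot: [-90.0, -0.1, -19.4]
wrist_force: [0.7, -0.7, -0.4]
finger_gap: 0.55
```

```bash
python3 snap.py g14 140,110,410,310 215,140,485,370
python3 - <<'E'
from h import *
a=cv2.imread('pics/g14_s.png');cv2.imwrite('pics/g14sc.png',cv2.resize(a[110:320,140:410],None,fx=2.9,fy=2.8,interpolation=cv2.INTER_NEAREST))
a=cv2.imread('pics/g14_d.png');cv2.imwrite('pics/g14dc.png',cv2.resize(a[140:370,215:485],None,fx=2.9,fy=2.6,interpolation=cv2.INTER_NEAREST))
E
```

```text
37.1 [0.5731 0.0154 0.2002] [-89.9876  -0.0679 -19.3672] [ -6.1167  26.0487  82.359   -0.0037  71.5234 -76.7484] 0.5497043234985048 [ 0.6998 -0.668  -0.4228]
```

View pics/g14sc.png

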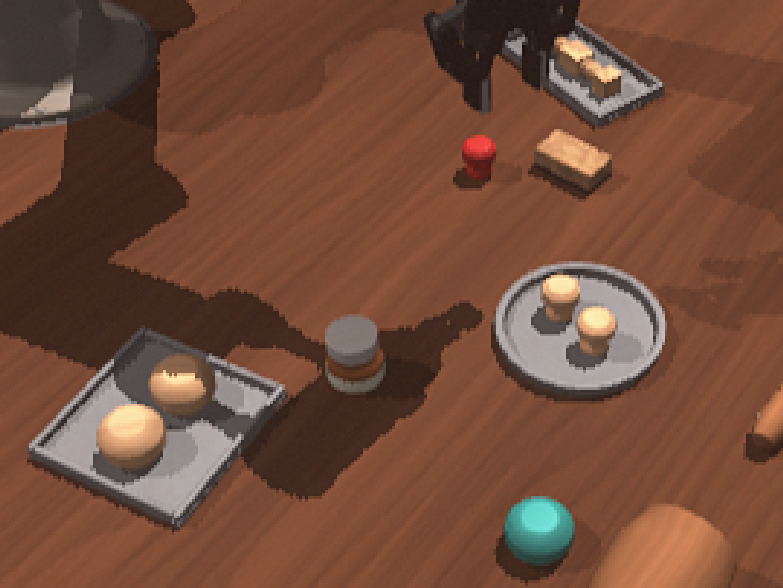

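View pics/g14dc.png

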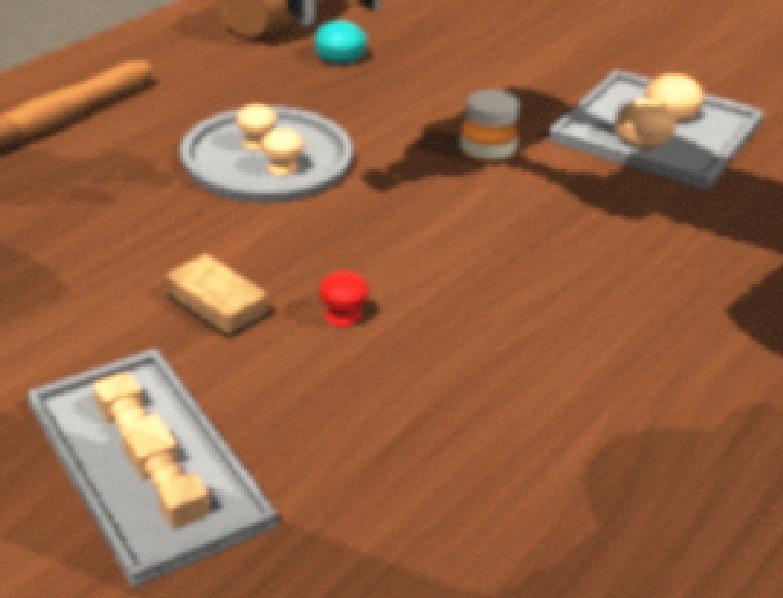

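Run:
```python
from station import bot
from h import *
ms=bot.camera_model("scene");md=bot.camera_model("side")
S=lambda x,y:(140+x/2.9-.3,110+y/2.8-.3)
D=lambda x,y:(215+x/2.9-.3,140+y/2.6-.3)
def loc(p,c,yaw):
    t=np.radians(yaw);d=p[:2]-np.array(c);return np.array([np.cos(t)*d[0]+np.sin(t)*d[1],-np.sin(t)*d[0]+np.cos(t)*d[1]])
for n,a,b,c,y in [('knob1',(561,298),(257,127),(.673,-.0197),0),('knob2',(597,331),(282,151),(.673,-.0197),0),('foot1',(131,438),(674,97),(.448,-.2935),5.3),('foot2',(182,384),(646,123),(.448,-.2935),5.3)]:
    p,e=tri([ray(ms,S(*a)),ray(md,D(*b))]);print(n,p,e[0],loc(p,c,y),np.hypot(*loc(p,c,y)))
for uv in [(148,433),(118,386),(183,488)]:
    p=plane(md,D(*uv),.029);print('spindle',p,loc(p,(.4764,.3004),-19.3))
p0=loc(plane(md,D(118,386),.029),(0,0),-19.3);p1=loc(plane(md,D(183,488),.029),(0,0),-19.3);print(np.degrees(np.arctan2(*(p1-p0)[::-1])))
for n,a,b in[('jar',(355,354),(491,124)),('block',(573,160),(218,294))]: print(n,tri([ray(ms,S(*a)),ray(md,D(*b))])[0])
```

```text
knob1 [ 0.6648 -0.0161  0.0412] 0.011312013113023977 [-0.0082  0.0036] 0.008948060378813927
knob2 [ 0.6784 -0.0251  0.0086] 0.014198705433115794 [ 0.0054 -0.0054] 0.007609106714000765
foot1 [ 0.4498 -0.3261  0.025 ] 0.0012495053205904283 [-0.0012 -0.0326] 0.03262426073584135
foot2 [ 0.445  -0.2638  0.0249] 0.0012326954970333856 [-0.0002  0.0298] 0.029821605737375984
spindle [0.4767 0.2969 0.029 ] [ 0.0014 -0.0032]
spindle [0.5224 0.2804 0.029 ] [ 0.05   -0.0037]
spindle [0.4283 0.3145 0.029 ] [-0.05   -0.0026]
179.38466564839234
jar [ 0.5427 -0.1641  0.0291]
block [0.557  0.1585 0.0145]
```

The knob residuals of 11–14 mm mean I paired the two knobs the wrong way round between the views. I'll recheck with the pairing swapped, then hand in.

Run:
```python
from station import bot
from h import *
ms=bot.camera_model("scene");md=bot.camera_model("side")
S=lambda x,y:(140+x/2.9-.3,110+y/2.8-.3)
D=lambda x,y:(215+x/2.9-.3,140+y/2.6-.3)
ok=True
for a,b in [((561,298),(282,151)),((597,331),(257,127))]:
    p,e=tri([ray(ms,S(*a)),ray(md,D(*b))]);r=np.hypot(*(p[:2]-[.673,-.0197]));print(p,e[0],r);ok&=r<.045 and e[0]<.004
print(bot.read_state()['time_s'])
if ok: print('sign',bot.sign_off())
```

```text
[ 0.6492 -0.0125  0.0252] 0.0007920286783312983 0.024840774028592742
[ 0.694  -0.0286  0.0251] 0.0014676513470051502 0.022861001581960878
37.2
the job is handed in; nothing more can be done
sign None
```

All five parts are sorted into their trays and the job is handed in at 37.2 s of the 128 s allowed. The sign-off gave no verdict, so what follows is from my own last camera check, with the arm clear of everything.

| Part | Where it sits, from the tray's centre | Limit |
|---|---|---|
| Feet | 33 mm and 30 mm along one side, about 1 mm along the other | 42 mm |
| Knobs | 25 mm and 23 mm | 54 mm |
| Spindle | 1 mm lengthwise, 3 mm across, within 1° of parallel | 22 mm, 30 mm, 15° |

- **Upright and on the floor:** I judged the feet and knobs upright by eye and did not measure their tilt. Each part was lowered until the wrist force showed contact with the tray floor, at the height expected for that floor.
- **Wax jar and sanding block:** in the last pictures both stand where they were at the start, judged by eye. The turquoise and red look-alikes were not touched.
- **A check that disagreed:** my first check on the knobs missed by 11–14 mm because I had paired them the wrong way round between the two views. Paired correctly, it agreed to within 1.5 mm.

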